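# Stand the tall measuring cylinder on the reading stand

### The arm

A 6-joint arm with a two-finger parallel gripper is mounted at the origin on a cart in front of the work surface, level with it; the furniture and walls round the work are solid. World frame = base frame: x ahead of the robot, y to its left, z up, the work surface at z = 0. Lengths are in mm, angles in rad, forces in N, time in s.
With the tool pointing down it reaches from about 350 to 975 mm from the base axis. Payload 7.1 kg.
Tool frame: the origin (TCP) lies on the mounting face of the last link; the fingertips stand 182 mm ahead of it and the grasp point (between the pads) lies 163 mm ahead of it; z points along the fingers, y is the direction in which the jaws open and shut (so a half turn about z gives the same grasp; the last joint's range is limited). The gripper opens to 88 mm and grips with 3 to 60 N. Pads are 20 mm wide; open, the fingers measure 115 mm over their backs; the gripper's body (75 mm by 178 mm) begins 61 mm behind the grasp point.
Start: joints at [1.155, 0.423, 1.63, -0, 1.089, -0.019], TCP at [241.511, 576.436, 404.675] pointing down, gripper open.
Joint ranges: [-3, 3], [-0.9, 2.11], [0.09, 2.58], [-1.31, 4.45], [0.11, 2.69], [-2.54, 2.54]. Speed limits (rad/s): [2.39, 2.39, 3.01, 3.14, 3.14, 3.14].

### API

Orientations are given as a rotation vector (axis times angle).
In Python, from workcell import ctrl, optics, nets gives the robot as it stands.
- The arm moves only by the tool send_rows, never from a script. Its argument "rows" is a list of rows, each an object with "offset": the shift along the tool's x, y, z in m, a list of three; "twist": the turn, a rotation vector about the tool's x, y, z in degrees, a list of three. A call has exactly 5 rows; each row shifts and turns the pose as measured when the row begins, along the tool's axes as they then stand; what a row does not reach is not made up. A row lasts 1/12 s, in which the tool goes at most 41.7 mm and 7.16 degrees, less where a joint would pass 70% of its speed; a pose out of reach is approached as far as the arm can. A call is refused whole if a number of a shift passes 0.0417 or a number of a turn 7.16, either way. A call with a gripper value outside its range is refused whole. "gripper" is the finger opening in m, from 0 to 0.0878, set as the call begins (left out, the last holds). The fingers move at their own pace and stop on an object; the grip force is fixed at half the most. Time passes only in rows, so rows that do not move let the fingers close, or fill a call up. It gives the time, the measured TCP pose, the force and the opening at its end, in the units of the state.
- ctrl.get_obs(): the state, without advancing time (a new reading comes with each control period).
- optics.get_image(name): name is "scene" or "top"; returns (picture, depth): 480x640x3 uint8, blue, green, red; 480x640 float32, mm along the optical axis (not along the pixel's ray), 0 where there is no reading.
- optics.camera_info(name): a dict with "K" (3x3 intrinsics, pixels), "k1" (the pictures are not rectified: a ray, as slopes to the right and down, at radius r is drawn at 1 + k1 r^2 times it, then the intrinsics apply), "pose" (4x4, takes a point from camera to world coordinates). Camera axes: x right, y down, z forward; pixel columns grow to the right and rows downward; lengths in mm; the calibration is good to about 2 mm. A picture is of the moment at which its call begins. camera_info takes no time and is no camera call.
- ctrl.close_job(): hands the job in, once; it reports no verdict.
Trained networks look in the newest picture that a camera, given by its name, has taken for a name from the list of things; names that differ only in an ending like _2 or _b are one class to them, and where a whole thing is asked for, a point or a joint stands for the part that bears it (a point fixed in the world has none). Each returns a list of dicts, best first, with "conf" (0 to 1); they miss things now and then, are a little off and sometimes report something else, mostly with a low value. They report only what shows in the picture. A call takes as long as a camera call. They do not tell look-alikes from the thing itself.
- nets.spot_in(camera, label): "extent" ([left, top, right, bottom] in pixels, round what is visible of it).
- nets.spot_point(camera, label): "position" ([column, row] in pixels: a listed point, or the origin of a listed thing).
The state is a dict: "t": time; "qpos": joint angles; "qvel": joint speeds; "joint_torque": joint torques, N m; "ee_pos": TCP position; "orientation": TCP orientation; "ft_force": force on the tool from outside, world axes, zero at the start; "moment": the same for the moment, N m; "width": finger opening in mm.
Only numpy, scipy, OpenCV 4.12 (cv2) and the standard library are available. Lean on these libraries where they do the work, as an engineer would, in place of code of your own. Each camera call takes 0.05 s, during which the arm holds its last target. There are 200 camera calls.

### The job

Two measuring cylinders stand in the front part of the bench (a third, far back behind the stirrer, is not meant): pick up the taller of the two and set it down on the round mat of the low white reading stand, near the middle, so that its foot is wholly on the mat. It is slender and tips easily: hold it high on the barrel, keep it upright, do not drop it from a height, and let go once it stands by itself. Leave the shorter cylinder and the other glassware standing where they are.

Things in the scene. Friction and masses are not known exactly. Their poses are not given: they have to be found in the camera images.
- tall_centre (a point): Centre (half-way up) of the taller measuring cylinder: loose, clear, graduated, on a blue six-sided foot. 189 mm high, about 120 g; this point is 94.5 mm above its underside and below its rim. Barrel 28 mm in diameter, straight from 11 mm above the underside to the rim, stiff to the fingers; foot 52 x 45 x 11 mm. Best gripped 50 to 70 mm above this point. z axis: up along the barrel.
- short_centre (a point): Centre (half-way up) of the shorter measuring cylinder, which stays where it is: loose, same barrel (28 mm) and blue foot (52 x 45 mm) as the tall one but 159 mm high; this point lies 79.5 mm above its underside. z axis: up.
- flask_centre (a point): Centre (half-way up) of the loose round-bellied clear glass flask with a long thin neck, which stays where it is, just right of the retort stand's base: 85 mm in diameter at the belly, 187 mm high; this point lies 93.5 mm above its underside. z axis: up.
- mat_centre (a point): Centre of the top face of the round grey mat on the reading stand, the place for the tall cylinder, 33 mm above the bench. The mat is 90 mm in diameter and 3 mm thick; the stand is a fixed white square plate, 120 x 120 mm, on four short screw feet, with a tiny bubble level at one corner. z axis: up; x and y along the plate's edges.
Not all that is in view belongs to the job. What is shaped like the part that bears flask_centre but purple is not meant.

How it is judged (in metres and radians):
On the way:
1. the tall cylinder is lifted clear of the bench, upright (height (world z) of tall_centre above 0.1195 m and angle between tall_centre's own z axis and vertical below 0.3 rad), for 0.1 s.
At the end, for the whole second after the job is handed in: The tall cylinder stands at rest and upright (within 10 degrees) on the mat, its axis within 19 mm of the mat's centre (foot wholly on the mat); the shorter cylinder and the flask stand upright within 30 mm of where they were (horizontal distance between tall_centre and mat_centre below 0.019 m and angle between each of tall_centre, short_centre, flask_centre's own z axis and vertical below 0.175 rad and height (world z) of tall_centre between 0.1215 and 0.1335 m and linear speed of tall_cylinder below 0.02 m/s and distance of each of short_centre, flask_centre from where it was at the start of the episode below 0.03 m); the robot touches nothing.
It fails at once if the tall cylinder is tipped by more than 20 degrees (angle between tall_centre's own z axis and vertical above 0.35 rad).
It fails at once if the tall cylinder is let go with its foot more than 20 mm above the mat (height (world z) of tall_centre above 0.1475 m and contact force between the fingers and tall_cylinder below 0.01 N).
It fails at once if the shorter cylinder or the flask is tipped by more than 20 degrees (angle between any of short_centre, flask_centre's own z axis and vertical above 0.35 rad).
It also fails if it takes over 48 s, if anything falls off the work surface, if the arm or the gripper's body presses on something with over 40 N, if the wrist force passes 120 N, or if a joint passes its speed limit or range.

## Working session

There is one attempt and no reset: what is moved stays moved. The work goes in short steps, Python scripts to look and compute and a tool call to move; the robot and the scene stay as the last step left them, time stands still between calls to the robot, and variables do not carry over. Pictures are saved under pics/ and viewed, about 8 in all and at most 12, crops included, and the job is handed in when it is done.

Besides the shell and the picture viewer there is one more tool, called after "Call:" as name(argument=value, ...) on one line, values as JSON. send_rows: Moves the arm, as the interface text tells. Its arguments: {"type":"object","properties":{"rows":{"type":"array"},"gripper":{"type":"number"}},"required":["rows"]}

```bash
mkdir -p pics
cat > h.py <<'E'
import numpy as np, cv2
from workcell import ctrl, optics, nets
def ray(cam,u,v):
    i=optics.camera_info(cam);K=np.array(i["K"]);P=np.array(i["pose"]);k=float(i["k1"])
    d=cv2.undistortPoints(np.array([[[u,v]]],float),K,np.array([k,0,0,0.]))[0,0]
    return P[:3,3],P[:3,:3]@np.array([d[0],d[1],1.])
def at_z(cam,u,v,z):
    o,d=ray(cam,u,v);return o+d*(z-o[2])/d[2]
def at_d(cam,u,v,dep):
    o,d=ray(cam,u,v);return o+d*dep
def proj(cam,p):
    i=optics.camera_info(cam);P=np.linalg.inv(np.array(i["pose"]))
    return cv2.projectPoints(np.array([p],float),cv2.Rodrigues(P[:3,:3])[0],P[:3,3],np.array(i["K"]),np.array([float(i["k1"]),0,0,0]))[0].ravel()
E
python3 - <<'E'
from h import *
np.set_printoptions(precision=1,suppress=True)
for c in("scene","top"):
    im,d=optics.get_image(c);cv2.imwrite(f"pics/{c}0.png",im);np.save(f"pics/{c}0.npy",d)
    print(c,np.array(optics.camera_info(c)["pose"]))
    for l,z in(("tall_centre",94.5),("short_centre",79.5),("flask_centre",93.5),("mat_centre",33)):
        for r in nets.spot_point(c,l)[:4]:
            u,v=r["position"];print(l,round(r["conf"],2),np.array([u,v]),at_z(c,u,v,z))
print(ctrl.get_obs())
E
```

```text
scene [[   0.6   -0.3    0.7 -499.9]
 [  -0.8   -0.3    0.6 -744.3]
 [   0.    -0.9   -0.4  727.9]
 [   0.     0.     0.     1. ]]
tall_centre 0.78 [356.6 246.7] [608.   -4.8  94.5]
short_centre 0.84 [412.1 312.5] [ 450.6 -250.6   79.5]
flask_centre 0.79 [300.7 206.8] [724.6 264.6  93.5]
flask_centre 0.79 [295.9 273.9] [411.6  21.3  93.5]
flask_centre 0.64 [243.7 210.9] [603.4 367.1  93.5]
mat_centre 0.64 [242.6 254.5] [493.9 268.2  33. ]
top [[  -0.    -1.     0.1  458.9]
 [  -1.     0.    -0.    77.5]
 [   0.    -0.1   -1.  1233.2]
 [   0.     0.     0.     1. ]]
tall_centre 0.93 [339.7 216.3] [607.2   8.8  94.5]
short_centre 0.94 [470.2 295.8] [ 439.9 -258.1   79.5]
short_centre 0.42 [219.3 276.9] [487.3 258.   79.5]
flask_centre 0.95 [223.3 171.6] [703.6 247.   93.5]
flask_centre 0.79 [161.9 220.4] [604.1 372.2  93.5]
flask_centre 0.77 [325.2 306.8] [422.9  41.9  93.5]
flask_centre 0.53 [219.3 277.7] [485.4 255.8  93.5]
mat_centre 0.65 [220.8 278.1] [485.9 262.1  33. ]
{'t': 0.5, 'qpos': array([ 1.2,  0.4,  1.6, -0. ,  1.1, -0. ]), 'qvel': array([ 0., -0., -0.,  0., -0., -0.]), 'joint_torque': array([  0. , -54.4, -27.4,   0.1,   0. ,  -0. ]), 'ee_pos': array([241.5, 576.4, 404.6]), 'orientation': array([-0.6, -3.1,  0. ]), 'ft_force': array([-0.7,  0.6, -0.3]), 'moment': array([-0., -0., -0.]), 'width': 87.72704420293765}
```

View pics/scene0.png

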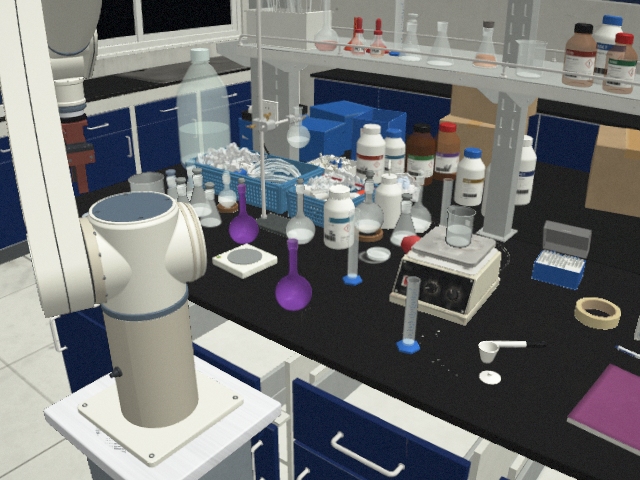

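View pics/top0.png

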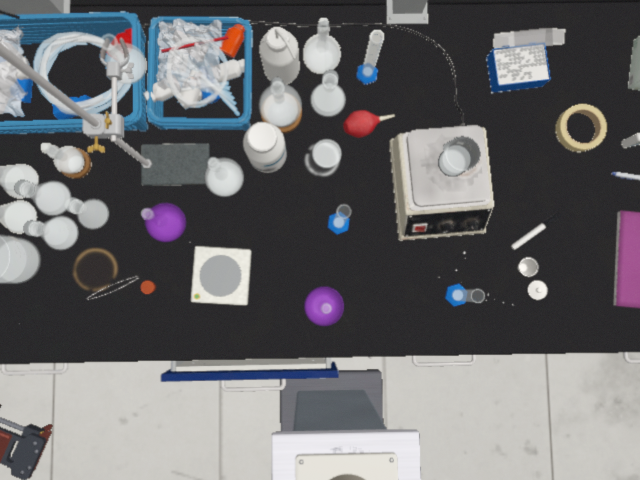

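Scene picture: candidate cylinders are A (foot at 353,280, partly behind nothing) and B (foot at 407,346); a third is far back behind the stirrer (447,190). The mat is at (243,256). Purple flasks are at (243,220) and (293,290), and the clear flask is at (300,225). Next I compare the heights of A and B in close crops.

Run:
```python
from h import *
np.set_printoptions(precision=1,suppress=True)
I={c:cv2.imread(f"pics/{c}0.png") for c in("scene","top")}
def blob(c,u,v,r):
    h=cv2.cvtColor(I[c],cv2.COLOR_BGR2HSV)
    m=cv2.inRange(h,(100,150,90),(118,255,255));k=np.zeros_like(m);k[v-r:v+r,u-r:u+r]=1;m=m*k
    ys,xs=np.nonzero(m);return (xs.min()+xs.max())/2,(ys.min()+ys.max())/2,len(xs)
crops=[]
for n,s,t in(("A",(353,280),(339,222)),("B",(407,346),(457,295))):
    bs=blob("scene",*s,18);bt=blob("top",*t,18)
    ps,pt=at_z("scene",*bs[:2],6),at_z("top",*bt[:2],6)
    print(n,bs,bt,ps,pt)
    for c,b,p in(("scene",bs,ps),("top",bt,pt)):
        im=I[c]
        x0,y0=(int(b[0])-35,int(b[1])-85) if c=="scene" else (int(b[0])-45,int(b[1])-50)
        cr=cv2.resize(im[y0:y0+100,x0:x0+90],None,fx=4,fy=4,interpolation=cv2.INTER_CUBIC)
        cr=cv2.convertScaleAbs(cr,alpha=1.6,beta=20)
        for h,col in((159,(0,255,255)),(189,(0,0,255))):
            pts=[proj(c,[p[0]+14*np.cos(a),p[1]+14*np.sin(a),h]) for a in np.linspace(0,6.28,40)]
            q=((np.array(pts)-[x0,y0]+.5)*4).astype(int)
            cv2.polylines(cr,[q.reshape(-1,1,2)],True,col,1)
        crops.append(cv2.resize(cr,(200*2-40,400))[:, :])
W=np.vstack([np.hstack(crops[:2]),np.hstack(crops[2:])])
cv2.imwrite("pics/c1.png",cv2.resize(W,(540,600)))
# mat: grey circle in top
d=np.load("pics/top0.npy");
g=cv2.cvtColor(I["top"],cv2.COLOR_BGR2GRAY)[235:315,180:262]
m=((g>120)&(g<185)).astype(np.uint8);m=cv2.morphologyEx(m,cv2.MORPH_OPEN,np.ones((5,5)))
n,l,st,ce=cv2.connectedComponentsWithStats(m);i=1+np.argmax(st[1:,4])
u,v=ce[i]+[180,235];print("mat",u,v,st[i],at_z("top",u,v,33),"depth",at_d("top",u,v,d[int(v),int(u)]))
w=(g>190).astype(np.uint8);print(cv2.minAreaRect(cv2.findNonZero(w)))
hs=at_z("scene",243.5,256,33);print(hs)
```

```text
A (np.float64(352.0), np.float64(280.0), 131) (np.float64(338.0), np.float64(223.5), 210) [599.  -1.   6.] [602.7   7.5   6. ]
B (np.float64(407.5), np.float64(346.5), 196) (np.float64(455.0), np.float64(294.5), 229) [ 436.5 -254.5    6. ] [ 442.1 -246.2    6. ]
mat 219.8501152959262 275.3320522674866 [  20   21   41   40 1301] [491.8 264.1  33. ] depth [491.8 264.1  32.6]
((40.64466857910156, 40.47461700439453), (55.35895919799805, 55.28771209716797), 4.085616588592529)
[489.2 260.4  33. ]
```

View pics/c1.png

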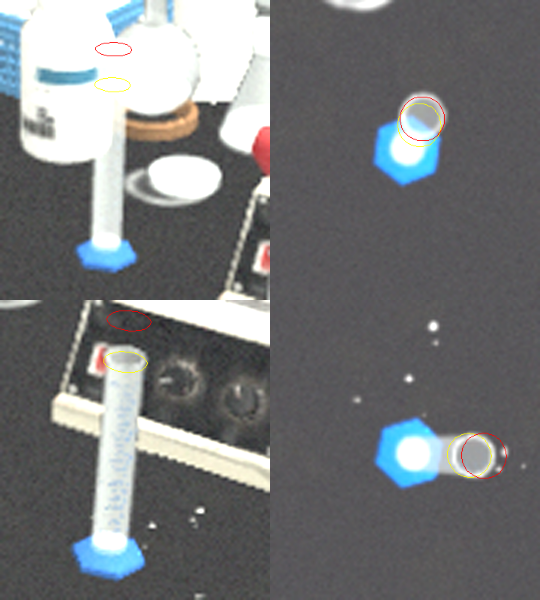

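A (upper row) reaches the red 189 mm ring, so it is the tall one. B's rim sits on the yellow 159 mm ring, so it is the short one. A is at about (601,4) and the mat at about (490,262). Now I work out the moves.

```bash
cat >> h.py <<'E'
def go(x,y,z):
    s=ctrl.get_obs();R=cv2.Rodrigues(np.array(s["orientation"],float))[0];p=np.array(s["ee_pos"])
    d=R.T@(np.array([x,y,z])-p);np.set_printoptions(precision=2,suppress=True)
    print("t",s["t"],"pos",p,"tool delta mm",d,"len",np.linalg.norm(d),"F",s["ft_force"],"w",s["width"])
    print(R)
E
python3 - <<'E'
from h import *
print(at_z("top",344.2,212.3,189))
go(602,5,410)
E
```

```text
[602.36117198   5.82921683 189.        ]
t 0.5 pos [241.5  576.42 404.63] tool delta mm [-553.32 -387.71   -5.33] len 675.6533592190484 F [-0.71  0.59 -0.32] w 87.72704420293765
[[-0.92  0.39 -0.  ]
 [ 0.39  0.92 -0.  ]
 [-0.   -0.   -1.  ]]
```

Call:
send_rows(rows=[{"offset": [-0.0328, -0.023, -0.001], "twist": [0, 0, 0]}, {"offset": [-0.0328, -0.023, -0.001], "twist": [0, 0, 0]}, {"offset": [-0.0328, -0.023, -0.001], "twist": [0, 0, 0]}, {"offset": [-0.0328, -0.023, -0.001], "twist": [0, 0, 0]}, {"offset": [-0.0328, -0.023, -0.001], "twist": [0, 0, 0]}], gripper=0.0878)

```text
t: 0.92
ee_pos: [348.1, 407.5, 409.2]
orientation: [-0.602, -3.083, -0.007]
ft_force: [0.9, 0.7, -0.0]
width: 88.1
```

Call:
send_rows(rows=[{"offset": [-0.0328, -0.023, 0], "twist": [0, 0, 0]}, {"offset": [-0.0328, -0.023, 0], "twist": [0, 0, 0]}, {"offset": [-0.0328, -0.023, 0], "twist": [0, 0, 0]}, {"offset": [-0.0328, -0.023, 0], "twist": [0, 0, 0]}, {"offset": [-0.0328, -0.023, 0], "twist": [0, 0, 0]}])

```text
t: 1.33
ee_pos: [459.7, 231.3, 410.2]
orientation: [0.598, 3.082, 0.011]
ft_force: [0.7, 0.6, 0.2]
width: 87.9
```

```bash
python3 -c "
from h import *
go(602,5,410)"
```

```text
t 1.3333 pos [459.72 231.27 410.16] tool delta mm [-216.63 -156.57   -0.72] len 267.2839972070723 F [0.73 0.6  0.21] w 87.93124505565221
[[-0.93  0.37  0.  ]
 [ 0.37  0.93  0.01]
 [-0.    0.01 -1.  ]]
```

Call:
send_rows(rows=[{"offset": [-0.033, -0.0237, 0], "twist": [0, 0, 0]}, {"offset": [-0.033, -0.0237, 0], "twist": [0, 0, 0]}, {"offset": [-0.033, -0.0237, 0], "twist": [0, 0, 0]}, {"offset": [-0.033, -0.0237, 0], "twist": [0, 0, 0]}, {"offset": [-0.033, -0.0237, 0], "twist": [0, 0, 0]}])

```text
t: 1.75
ee_pos: [569.4, 53.9, 411.1]
orientation: [0.598, 3.078, 0.013]
ft_force: [0.5, 0.7, -0.8]
width: 87.6
```

Call:
send_rows(rows=[{"offset": [-0.025, -0.018, 0], "twist": [0, 0, 0]}, {"offset": [-0.017, -0.012, 0], "twist": [0, 0, 0]}, {"offset": [-0.01, -0.007, 0], "twist": [0, 0, 0]}, {"offset": [0, 0, 0], "twist": [0, 0, 0]}, {"offset": [0, 0, 0], "twist": [0, 0, 0]}])

```text
t: 2.17
ee_pos: [608.1, -10.1, 411.2]
orientation: [0.611, 3.073, 0.013]
ft_force: [0.5, 1.0, 0.2]
width: 87.8
```

Run:
```python
from h import *
go(602,5,318)
im,d=optics.get_image("scene");im2,_=optics.get_image("top")
a=cv2.resize(im[130:300,280:440],(480,510));b=cv2.resize(im2[140:310,260:420],(480,510))[:,80:400]
cv2.imwrite("pics/c2.png",np.hstack([a,b]))
```

```text
t 2.1667 pos [608.14 -10.05 411.19] tool delta mm [12.05 10.67 93.21] len 94.59322827097614 F [0.45 0.98 0.16] w 87.77252347595885
[[-0.92  0.38  0.01]
 [ 0.38  0.92  0.01]
 [-0.01  0.01 -1.  ]]
```

View pics/c2.png

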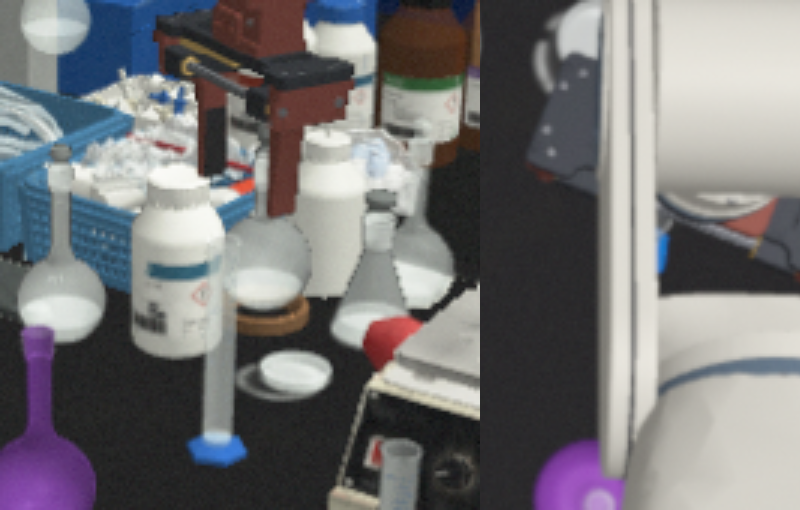

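The open jaws are about 15 mm past the barrel in the scene view, as the numbers also show. I correct sideways and level the tool before descending.

Call:
send_rows(rows=[{"offset": [0.007, 0.006, 0], "twist": [0.3, 0.3, 0]}, {"offset": [0.005, 0.0045, 0], "twist": [0.2, 0.2, 0]}, {"offset": [0, 0, 0], "twist": [0, 0, 0]}, {"offset": [0, 0, 0], "twist": [0, 0, 0]}, {"offset": [0, 0, 0], "twist": [0, 0, 0]}])

```text
t: 2.68
ee_pos: [597.5, 12.1, 411.7]
orientation: [-0.599, -3.079, -0.001]
ft_force: [-0.7, 1.1, -0.3]
width: 88.0
```

```bash
python3 -c "
from h import *
go(602,5,318)"
```

```text
t 2.6833 pos [597.51  12.09 411.69] tool delta mm [-7.24 -4.88 93.66] len 94.06832062371845 F [-0.68  1.15 -0.31] w 87.97922194762836
[[-0.93  0.38 -0.  ]
 [ 0.38  0.93  0.  ]
 [ 0.   -0.   -1.  ]]
```

Call:
send_rows(rows=[{"offset": [-0.006, -0.004, 0], "twist": [0, 0, 0]}, {"offset": [0, 0, 0], "twist": [0, 0, 0]}, {"offset": [0, 0, 0.012], "twist": [0, 0, 0]}, {"offset": [0, 0, 0.015], "twist": [0, 0, 0]}, {"offset": [0, 0, 0], "twist": [0, 0, 0]}])

```text
t: 3.1
ee_pos: [602.2, 5.8, 383.7]
orientation: [-0.599, -3.083, -0.002]
ft_force: [-0.6, -1.0, -0.6]
width: 87.8
```

```bash
python3 -c "
from h import *
go(602,5,318)"
```

```text
t 3.1 pos [602.22   5.77 383.72] tool delta mm [-0.19 -0.86 65.72] len 65.72858116744355 F [-0.64 -0.97 -0.6 ] w 87.80480855765586
[[-0.93  0.37 -0.  ]
 [ 0.37  0.93  0.  ]
 [ 0.    0.   -1.  ]]
```

Call:
send_rows(rows=[{"offset": [0, 0, 0.016], "twist": [0, 0, 0]}, {"offset": [0, 0, 0.016], "twist": [0, 0, 0]}, {"offset": [0, 0, 0.016], "twist": [0, 0, 0]}, {"offset": [0, 0, 0.012], "twist": [0, 0, 0]}, {"offset": [0, 0, 0], "twist": [0, 0, 0]}])

```text
t: 3.52
ee_pos: [602.6, 4.5, 320.3]
orientation: [-0.602, -3.082, -0.002]
ft_force: [-1.2, -0.9, -0.3]
width: 87.8
```

Run:
```python
from h import *
go(602,5,318)
im,d=optics.get_image("scene")
cv2.imwrite("pics/c3.png",cv2.resize(im[170:300,290:420],(520,520),interpolation=cv2.INTER_CUBIC))
```

```text
t 3.5167 pos [602.6    4.47 320.29] tool delta mm [0.75 0.27 2.29] len 2.428915771132307 F [-1.2  -0.89 -0.28] w 87.78011483539873
[[-0.93  0.38 -0.  ]
 [ 0.38  0.93  0.  ]
 [ 0.    0.   -1.  ]]
```

View pics/c3.png

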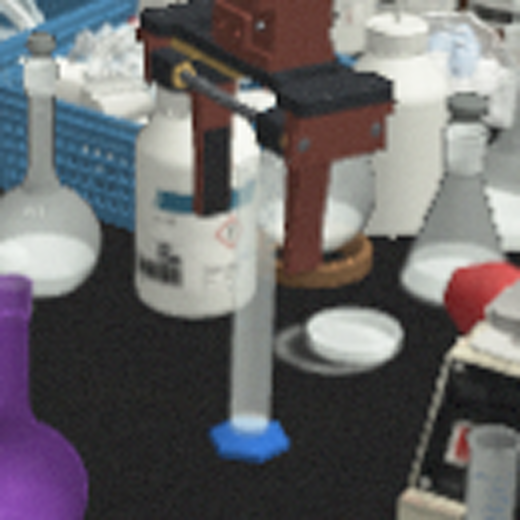

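The barrel (crop 253,330) stands between the two fingers (213 and 305), nearly centred. I close in two stages.

Call:
send_rows(rows=[{"offset": [0, 0, 0.001], "twist": [0, 0, 0]}, {"offset": [0, 0, 0], "twist": [0, 0, 0]}, {"offset": [0, 0, 0], "twist": [0, 0, 0]}, {"offset": [0, 0, 0], "twist": [0, 0, 0]}, {"offset": [0, 0, 0], "twist": [0, 0, 0]}], gripper=0.04)

```text
t: 3.98
ee_pos: [604.2, 4.2, 323.4]
orientation: [0.602, 3.08, 0.003]
ft_force: [-0.1, -0.1, 1.7]
width: 58.2
```

Call:
send_rows(rows=[{"offset": [0, 0, 0], "twist": [0, 0, 0]}, {"offset": [0, 0, 0], "twist": [0, 0, 0]}, {"offset": [0, 0, 0], "twist": [0, 0, 0]}, {"offset": [0, 0, 0], "twist": [0, 0, 0]}, {"offset": [0, 0, 0], "twist": [0, 0, 0]}], gripper=0.02)

```text
t: 4.4
ee_pos: [604.5, 4.3, 324.9]
orientation: [0.602, 3.077, 0.004]
ft_force: [0.0, 0.1, -2.2]
width: 27.1
```

Call:
send_rows(rows=[{"offset": [0, 0, 0], "twist": [0, 0, 0]}, {"offset": [0, 0, 0], "twist": [0, 0, 0]}, {"offset": [0, 0, 0], "twist": [0, 0, 0]}, {"offset": [0, 0, 0], "twist": [0, 0, 0]}, {"offset": [0, 0, 0], "twist": [0, 0, 0]}])

```text
t: 4.82
ee_pos: [604.5, 4.3, 324.9]
orientation: [0.601, 3.077, 0.004]
ft_force: [-1.3, -0.1, 1.5]
width: 27.2
```

Gripped at 27.2 mm. Lifting 65 mm.

Call:
send_rows(rows=[{"offset": [0, 0, -0.01], "twist": [0, 0, 0]}, {"offset": [0, 0, -0.015], "twist": [0, 0, 0]}, {"offset": [0, 0, -0.015], "twist": [0, 0, 0]}, {"offset": [0, 0, -0.015], "twist": [0, 0, 0]}, {"offset": [0, 0, -0.01], "twist": [0, 0, 0]}])

```text
t: 5.23
ee_pos: [602.8, 4.3, 390.4]
orientation: [-0.602, -3.081, -0.002]
ft_force: [1.0, -0.3, -0.9]
width: 27.3
```

Run:
```python
from h import *
go(490,262,395)
im,d=optics.get_image("scene")
cv2.imwrite("pics/c4.png",cv2.resize(im[150:300,290:420],(520,600),interpolation=cv2.INTER_CUBIC))
```

```text
t 5.2333 pos [602.8    4.26 390.45] tool delta mm [201.56 196.3   -3.93] len 281.38317005690044 F [ 0.97 -0.29 -0.91] w 27.298395894036968
[[-0.93  0.38 -0.  ]
 [ 0.38  0.93  0.  ]
 [ 0.    0.   -1.  ]]
```

View pics/c4.png

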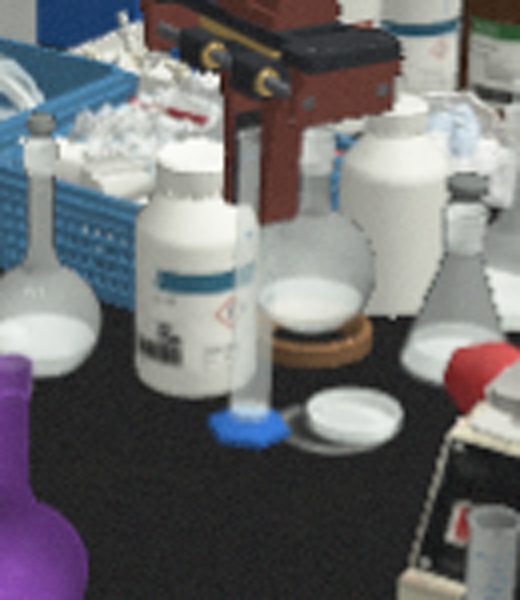

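The cylinder hangs upright, its foot (crop 248,425) clear of the bench. Carrying to the mat, gently.

Call:
send_rows(rows=[{"offset": [0.007, 0.007, 0], "twist": [0, 0, 0]}, {"offset": [0.013, 0.0125, 0], "twist": [0, 0, 0]}, {"offset": [0.017, 0.0165, 0], "twist": [0, 0, 0]}, {"offset": [0.017, 0.0165, 0], "twist": [0, 0, 0]}, {"offset": [0.017, 0.0165, 0], "twist": [0, 0, 0]}])

```text
t: 5.7
ee_pos: [562.2, 95.9, 391.9]
orientation: [0.613, 3.079, 0.002]
ft_force: [0.7, 0.1, -2.3]
width: 27.1
```

Call:
send_rows(rows=[{"offset": [0.017, 0.0165, 0], "twist": [0, 0, 0]}, {"offset": [0.017, 0.0165, 0], "twist": [0, 0, 0]}, {"offset": [0.017, 0.0165, 0], "twist": [0, 0, 0]}, {"offset": [0.017, 0.0165, 0], "twist": [0, 0, 0]}, {"offset": [0.015, 0.0145, 0], "twist": [0, 0, 0]}])

```text
t: 6.12
ee_pos: [509.9, 209.0, 388.3]
orientation: [-0.613, -3.076, 0.002]
ft_force: [0.1, 0.6, -2.1]
width: 27.5
```

```bash
python3 -c "
from h import *
go(490,262,390)"
```

```text
t 6.1167 pos [509.87 209.05 388.26] tool delta mm [38.66 41.29 -1.65] len 56.586761464816355 F [ 0.07  0.63 -2.05] w 27.452908376688526
[[-0.92  0.38 -0.  ]
 [ 0.38  0.92 -0.  ]
 [ 0.   -0.   -1.  ]]
```

Call:
send_rows(rows=[{"offset": [0.012, 0.013, 0], "twist": [0, 0, 0]}, {"offset": [0.01, 0.011, 0], "twist": [0, 0, 0]}, {"offset": [0.006, 0.007, 0], "twist": [0, 0, 0]}, {"offset": [0.002, 0.002, 0], "twist": [0, 0, 0]}, {"offset": [0, 0, 0], "twist": [0, 0, 0]}])

```text
t: 6.53
ee_pos: [488.7, 257.8, 385.1]
orientation: [-0.603, -3.073, 0.006]
ft_force: [0.0, -0.1, -1.3]
width: 27.1
```

```bash
python3 -c "
from h import *
go(490,262,362)"
```

```text
t 6.5333 pos [488.65 257.79 385.09] tool delta mm [ 0.13  4.54 23.06] len 23.50657079349371 F [ 0.   -0.13 -1.3 ] w 27.078346071101947
[[-0.93  0.38 -0.01]
 [ 0.38  0.93 -0.  ]
 [ 0.01 -0.01 -1.  ]]
```

Call:
send_rows(rows=[{"offset": [0, 0.004, 0], "twist": [-0.3, -0.3, 0]}, {"offset": [0, 0, 0.006], "twist": [0, 0, 0]}, {"offset": [0, 0, 0.006], "twist": [0, 0, 0]}, {"offset": [0, 0, 0], "twist": [0, 0, 0]}, {"offset": [0, 0, 0], "twist": [0, 0, 0]}])

```text
t: 6.95
ee_pos: [491.0, 259.7, 371.0]
orientation: [-0.608, -3.078, 0.001]
ft_force: [-1.0, -0.0, -1.5]
width: 27.2
```

Run:
```python
from h import *
go(490,262,358)
o=optics.get_image("scene")[0];t=optics.get_image("top")[0]
cv2.imwrite("pics/c5.png",np.hstack([cv2.resize(o[150:290,180:300],(480,560),interpolation=cv2.INTER_CUBIC),cv2.resize(t[220:325,175:265],(320,560))]))
```

```text
t 6.95 pos [490.98 259.66 371.02] tool delta mm [ 1.74  1.81 13.03] len 13.26521164725786 F [-1.01 -0.   -1.53] w 27.16529417946495
[[-0.92  0.38 -0.  ]
 [ 0.38  0.92  0.  ]
 [ 0.   -0.   -1.  ]]
```

View pics/c5.png

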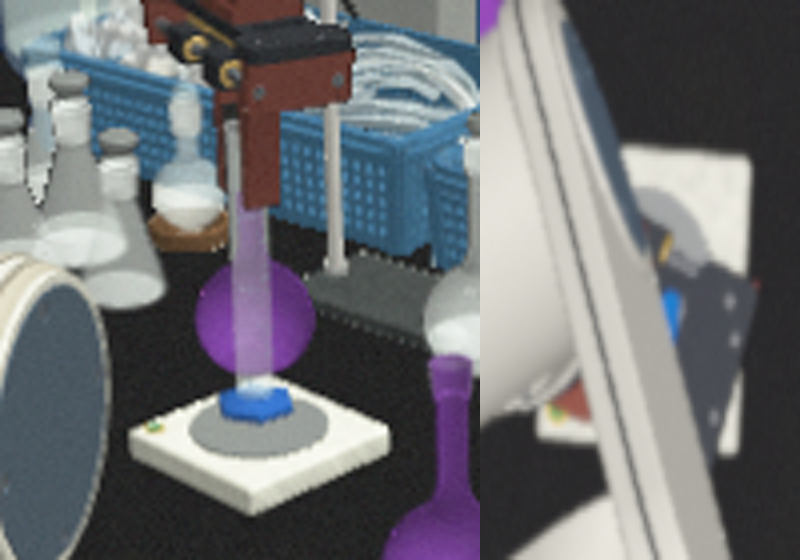

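The foot (crop 257,402) hovers about 13 mm above the mat, whose centre is at (258,424). Allowing for height, that is centred to within a few mm. Lowering slowly.

Call:
send_rows(rows=[{"offset": [0.001, 0.001, 0.003], "twist": [0, 0, 0]}, {"offset": [0, 0, 0.003], "twist": [0, 0, 0]}, {"offset": [0, 0, 0.003], "twist": [0, 0, 0]}, {"offset": [0, 0, 0], "twist": [0, 0, 0]}, {"offset": [0, 0, 0], "twist": [0, 0, 0]}])

```text
t: 7.47
ee_pos: [490.7, 260.8, 361.7]
orientation: [-0.61, -3.078, -0.0]
ft_force: [-0.1, -0.1, -1.2]
width: 27.4
```

Call:
send_rows(rows=[{"offset": [0, 0, 0.001], "twist": [0, 0, 0]}, {"offset": [0, 0, 0.001], "twist": [0, 0, 0]}, {"offset": [0, 0, 0], "twist": [0, 0, 0]}, {"offset": [0, 0, 0], "twist": [0, 0, 0]}, {"offset": [0, 0, 0], "twist": [0, 0, 0]}])

```text
t: 7.88
ee_pos: [490.6, 260.9, 359.6]
orientation: [-0.609, -3.079, -0.001]
ft_force: [-0.3, -0.1, -1.3]
width: 27.0
```

Now down in 1 mm steps until contact shows in the force.

Call:
send_rows(rows=[{"offset": [0, 0, 0.001], "twist": [0, 0, 0]}, {"offset": [0, 0, 0], "twist": [0, 0, 0]}, {"offset": [0, 0, 0.001], "twist": [0, 0, 0]}, {"offset": [0, 0, 0], "twist": [0, 0, 0]}, {"offset": [0, 0, 0], "twist": [0, 0, 0]}])

```text
t: 8.3
ee_pos: [490.8, 261.0, 357.9]
orientation: [-0.609, -3.08, -0.002]
ft_force: [0.3, -0.2, -1.3]
width: 27.4
```

Call:
send_rows(rows=[{"offset": [0, 0, 0.001], "twist": [0, 0, 0]}, {"offset": [0, 0, 0], "twist": [0, 0, 0]}, {"offset": [0, 0, 0], "twist": [0, 0, 0]}, {"offset": [0, 0, 0], "twist": [0, 0, 0]}, {"offset": [0, 0, 0], "twist": [0, 0, 0]}])

```text
t: 8.72
ee_pos: [491.1, 261.2, 358.0]
orientation: [-0.61, -3.081, -0.003]
ft_force: [0.1, 0.7, -1.2]
width: 27.3
```

Call:
send_rows(rows=[{"offset": [0, 0, 0.0015], "twist": [0, 0, 0]}, {"offset": [0, 0, 0], "twist": [0, 0, 0]}, {"offset": [0, 0, 0], "twist": [0, 0, 0]}, {"offset": [0, 0, 0], "twist": [0, 0, 0]}, {"offset": [0, 0, 0], "twist": [0, 0, 0]}])

```text
t: 9.13
ee_pos: [491.6, 261.4, 357.8]
orientation: [0.61, 3.082, 0.005]
ft_force: [-0.6, 0.2, -1.6]
width: 27.3
```

Run:
```python
from h import *
go(490,262,357)
o=optics.get_image("scene")[0];print(ctrl.get_obs()["ft_force"])
cv2.imwrite("pics/c6.png",cv2.resize(o[190:285,200:290],(540,570),interpolation=cv2.INTER_CUBIC))
```

```text
t 9.1333 pos [491.58 261.43 357.85] tool delta mm [ 1.68 -0.08  0.85] len 1.8801457567378839 F [-0.57  0.15 -1.65] w 27.33399268265514
[[-0.92  0.38  0.  ]
 [ 0.38  0.92  0.  ]
 [ 0.    0.   -1.  ]]
[-0.26  0.55 -0.91]
```

View pics/c6.png

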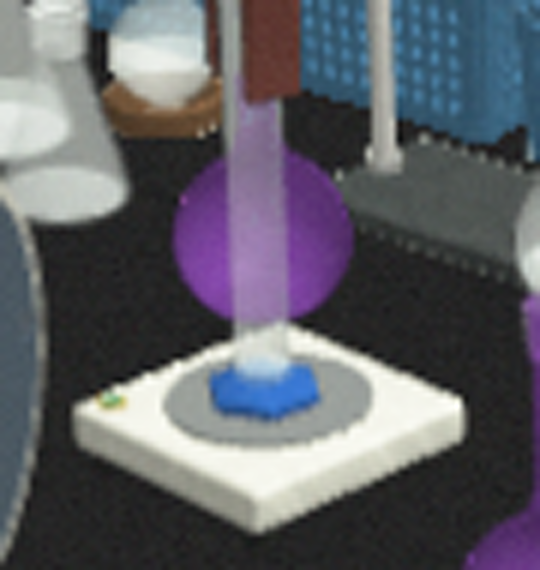

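The foot (crop 265,388) is on or just over the middle of the mat (268,400). I press on until the force changes.

Call:
send_rows(rows=[{"offset": [0, 0, 0.0015], "twist": [0, 0, 0]}, {"offset": [0, 0, 0.0015], "twist": [0, 0, 0]}, {"offset": [0, 0, 0], "twist": [0, 0, 0]}, {"offset": [0, 0, 0], "twist": [0, 0, 0]}, {"offset": [0, 0, 0], "twist": [0, 0, 0]}])

```text
t: 9.6
ee_pos: [492.1, 261.7, 358.3]
orientation: [0.609, 3.08, 0.006]
ft_force: [0.3, -0.1, -1.4]
width: 27.1
```

Call:
send_rows(rows=[{"offset": [0, 0, 0.0015], "twist": [0, 0, 0]}, {"offset": [0, 0, 0.0015], "twist": [0, 0, 0]}, {"offset": [0, 0, 0.0015], "twist": [0, 0, 0]}, {"offset": [0, 0, 0.0015], "twist": [0, 0, 0]}, {"offset": [0, 0, 0.001], "twist": [0, 0, 0]}])

```text
t: 10.02
ee_pos: [492.8, 262.0, 357.7]
orientation: [0.608, 3.079, 0.007]
ft_force: [-2.8, -1.8, 8.7]
width: 27.2
```

Contact (+8.7 N up): the foot is on the mat. Opening.

Call:
send_rows(rows=[{"offset": [0, 0, 0], "twist": [0, 0, 0]}, {"offset": [0, 0, 0], "twist": [0, 0, 0]}, {"offset": [0, 0, 0], "twist": [0, 0, 0]}, {"offset": [0, 0, 0], "twist": [0, 0, 0]}, {"offset": [0, 0, 0], "twist": [0, 0, 0]}])

```text
t: 10.43
ee_pos: [492.8, 262.1, 357.7]
orientation: [0.608, 3.079, 0.007]
ft_force: [-1.7, -1.0, 4.2]
width: 27.3
```

Call:
send_rows(rows=[{"offset": [0, 0, 0], "twist": [0, 0, 0]}, {"offset": [0, 0, 0], "twist": [0, 0, 0]}, {"offset": [0, 0, 0], "twist": [0, 0, 0]}, {"offset": [0, 0, 0], "twist": [0, 0, 0]}, {"offset": [0, 0, 0], "twist": [0, 0, 0]}], gripper=0.07)

```text
t: 10.85
ee_pos: [492.9, 262.1, 356.8]
orientation: [0.608, 3.079, 0.006]
ft_force: [0.3, 0.7, 0.7]
width: 57.1
```

Call:
send_rows(rows=[{"offset": [0, 0, 0], "twist": [0, 0, 0]}, {"offset": [0, 0, 0], "twist": [0, 0, 0]}, {"offset": [0, 0, 0], "twist": [0, 0, 0]}, {"offset": [0, 0, 0], "twist": [0, 0, 0]}, {"offset": [0, 0, 0], "twist": [0, 0, 0]}])

```text
t: 11.27
ee_pos: [492.9, 262.1, 356.5]
orientation: [0.608, 3.079, 0.006]
ft_force: [0.1, -0.5, 0.9]
width: 69.9
```

Run:
```python
from h import *
go(490,262,470)
o=optics.get_image("scene")[0]
cv2.imwrite("pics/c7.png",cv2.resize(o[170:285,190:290],(500,575),interpolation=cv2.INTER_CUBIC))
```

```text
t 11.2667 pos [492.91 262.05 356.5 ] tool delta mm [   2.47   -0.66 -113.51] len 113.53564819564309 F [ 0.1  -0.48  0.91] w 69.86937753374667
[[-0.92  0.38  0.  ]
 [ 0.38  0.92  0.  ]
 [-0.    0.   -1.  ]]
```

View pics/c7.png

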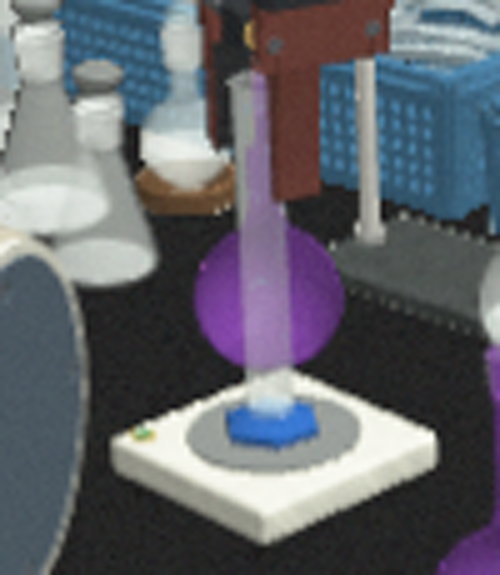

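Run:
```python
from h import *
for z in(33,44,222):print((proj("scene",[491,262,z])-[190,170])*5)
```

```text
[267.73551478 427.88170943]
[266.77460609 408.51661548]
[251.13832393  78.6063821 ]
```

The foot matches the predicted position and the lean is mostly perspective (predicted rim at 251,79, seen at about 246,80). It stands by itself, so I withdraw straight up.

Call:
send_rows(rows=[{"offset": [0, 0, 0], "twist": [0, 0, 0]}, {"offset": [0, 0, 0], "twist": [0, 0, 0]}, {"offset": [0, 0, -0.01], "twist": [0, 0, 0]}, {"offset": [0, 0, -0.015], "twist": [0, 0, 0]}, {"offset": [0, 0, -0.02], "twist": [0, 0, 0]}], gripper=0.0878)

```text
t: 11.73
ee_pos: [491.6, 261.3, 399.8]
orientation: [-0.608, -3.078, 0.002]
ft_force: [0.2, 0.4, 0.2]
width: 87.6
```

Call:
send_rows(rows=[{"offset": [0, 0, -0.025], "twist": [0, 0, 0]}, {"offset": [0, 0, -0.03], "twist": [0, 0, 0]}, {"offset": [0, 0, -0.03], "twist": [0, 0, 0]}, {"offset": [0, 0, -0.02], "twist": [0, 0, 0]}, {"offset": [0, 0, 0], "twist": [0, 0, 0]}])

```text
t: 12.15
ee_pos: [491.7, 261.2, 516.5]
orientation: [0.609, 3.082, 0.003]
ft_force: [0.7, 0.6, 0.9]
width: 87.5
```

Run:
```python
from h import *
go(490,262,470)
o=optics.get_image("scene")[0];cv2.imwrite("pics/c8.png",o[120:420,170:470])
for l,z in(("tall_centre",127.5),("short_centre",79.5),("flask_centre",93.5)):
    for r in nets.spot_point("scene",l)[:3]:print(l,round(r["conf"],2),np.array(r["position"]),at_z("scene",*r["position"],z))
print(proj("scene",[491,262,127.5]))
b=cv2.imread("pics/scene0.png");print("diff near short/flask",cv2.absdiff(o,b)[270:360,395:425].mean(),cv2.absdiff(o,b)[175:245,285:315].mean())
```

```text
t 12.15 pos [491.66 261.16 516.45] tool delta mm [ 1.84  0.05 46.45] len 46.48839262321242 F [0.66 0.55 0.94] w 87.54694292576089
[[-0.92  0.38  0.  ]
 [ 0.38  0.92  0.  ]
 [ 0.    0.   -1.  ]]
tall_centre 0.59 [243.3 219.4] [502.98 268.78 127.5 ]
short_centre 0.73 [410.4 311.8] [ 450.81 -246.47   79.5 ]
flask_centre 0.77 [292.6 271.2] [416.81  35.13  93.5 ]
flask_centre 0.68 [244.6 209.1] [614.38 374.39  93.5 ]
flask_centre 0.56 [302.6 210.2] [708.44 244.6   93.5 ]
[241.89 221.53]
diff near short/flask 2.4460493827160494 1.9139682539682539
```

View pics/c8.png

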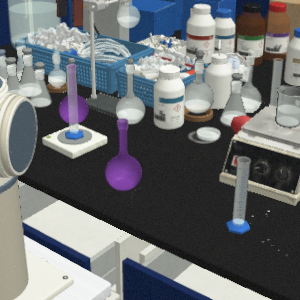

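The tall cylinder stands upright in the middle of the mat (crop 73,135). The short cylinder (238,228) and the flask (130,110) have not moved, and the gripper is clear. I hand in.

```bash
python3 -c "
from workcell import ctrl
print(ctrl.close_job())"
```

```text
the job is handed in; nothing more can be done
None
```

I picked up the taller cylinder high on the barrel, about 67 mm above its centre. I carried it upright to the reading stand, lowered it until it touched the mat (+8.7 N), then let go and withdrew straight up. I handed the job in at about 12 s of the 48 s allowed; it reports no verdict.

**Which cylinder:** the chosen one's rim matched the projected 189 mm height in the top view; the other matched 159 mm in both views.

**Last checks:**
- **Placing:** the cylinder stands by itself. The gripper released it within about 3 mm of the measured mat centre, and the foot appears well inside the mat in the picture.
- **Other glassware:** the image patches around the shorter cylinder and the clear flask look unchanged, and the gripper is clear of everything.

**What disagreed:**
- **Position estimate:** the network's last point for the tall cylinder was about 13 mm from the release position. That is still inside the 19 mm limit, and its reports differed by similar amounts between the two cameras (up to about 28 mm for the clear flask).
- **Camera agreement:** the two camera views differed by up to 9 mm, so I used values between them.
- **Lean:** while the jaws were open around it, the barrel seemed to lean about 1 degree beyond the perspective effect, well under the 10 degree limit.

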